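Start the print exposure unit

TASK

Start the exposure unit with the controls on its front strip: first rock the long rocker over by pressing its raised end all the way down, then press the square key fully in, then press the wide bar key fully in. Leave the round key alone, and do not pick up or shift the mug, the bottle, the jar or the ink roller.

Things in the scene. Friction and masses are not known exactly. Their poses are not given: they have to be found in the camera images.
- unit: fixed grey exposure unit. Origin on the table under the middle of its control strip; x from strip to lid, y along the strip, z up. Case x -60 to 330, y -210 to 210 mm, strip top z 80; closed lid x 65 to 330, top z 105. On the strip, at y -120, -40, 40, 120 mm, in an order that varies, four black 90 x 72 x 6 mm bezels each carry one white control, square to the unit: rocker, square, bar, round key
- rocker_press (a point): press point on the rocker's raised half (unit +x), 21 mm from its pivot on the centre line; it moves with the rocker. The rocker is a shallow V, 64 mm along the unit's x, 32 mm wide, pivot at the fold, 99 mm above the table. At the start its -x half is about level and its +x half rises at 0.3 rad, the end 9 mm up; fully over, the +x half is level at 99 mm (this point 6 mm lower)
- rocker (a joint): tilt of the rocker: 0 = off (far half raised), 0.3 rad = fully over, on (far half level, near half raised). No spring, it stays where it is left; about 4 N at the press point moves it. Starts between 0 and 0.04
- square_key_top (a point): centre of the top of the square key, 34 x 34 mm, 100 mm above the table when out; moves down with the key
- square_key (a joint): how far the square key is pressed in: 0 = out, 0.007 m = fully in (hard stop). No spring, it stays where it is left; about 4 N moves it. Starts at 0
- bar_key_top (a point): centre of the top of the wide bar key, 26 mm along the unit's x by 62 mm along its y, 100 mm above the table when out; moves down with the key
- bar_key (a joint): how far the bar key is pressed in: as for the square key
- round_key_top (a point): centre of the top of the round key, 36 mm diameter, 100 mm above the table when out; to be left alone
- round_key (a joint): how far the round key is pressed in: as for the square key; to be left alone
- mug: loose white mug, 82 mm across with a handle, 95 mm high, standing on the table to the left (unit +y) of the unit; origin at the centre of its underside
- bottle: loose black paint bottle, 60 mm diameter, 160 mm high, standing on the table to the right (unit -y) of the unit; origin at the centre of its underside
- jar: loose small jar, 52 mm diameter, 55 mm high, standing on the unit's lid; origin at the centre of its underside
- brayer: loose ink roller lying on the table to the right of the unit: rubber roll 36 mm diameter and 100 mm long along its y, a wire frame and a handle that reaches 155 mm to its -x; origin on the table under the roll's middle

How it is judged:
On the way, in this order (a step that is already met when the one before it is completed fails the run):
1. the rocker is rocked fully over, by its raised end (value of joint rocker above 0.23 rad), for 0.1 s.
2. then the square key is pressed fully in (value of joint square_key above 0.005 m), for 0.1 s.
3. then the wide bar key is pressed fully in (value of joint bar_key above 0.005 m), for 0.1 s.
At the end, for the whole second after the job is handed in: The rocker is over (above 0.23 of 0.3 rad), the square key and the bar key are in (more than 5 of 7 mm), the round key is out (less than 2 mm in), and mug, bottle, jar and roller stand within 20 mm of where they were, at rest (value of joint rocker above 0.23 rad and value of joint each of square_key, bar_key above 0.005 m and value of joint round_key below 0.002 m and distance of each of mug, bottle, jar, brayer from where it was at the start of the episode below 0.02 m and linear speed of each of mug, bottle, jar, brayer below 0.02 m/s); the robot touches nothing.
It fails at once if the round key is pressed (value of joint round_key above 0.002 m).
It fails at once if the mug is shifted, lifted or knocked over (distance of mug from where it was at the start of the episode above 0.02 m or angle between mug's own z axis and vertical above 0.35 rad).
It fails at once if the bottle is shifted, lifted or knocked over (distance of bottle from where it was at the start of the episode above 0.02 m or angle between bottle's own z axis and vertical above 0.35 rad).
It fails at once if the jar is shifted, lifted or knocked over (distance of jar from where it was at the start of the episode above 0.02 m or angle between jar's own z axis and vertical above 0.35 rad).
It fails at once if the ink roller is shifted, lifted or knocked over (distance of brayer from where it was at the start of the episode above 0.02 m or angle between brayer's own z axis and vertical above 0.35 rad).
It also fails if it takes over 48 s, if anything falls off the work surface, if the arm or the gripper's body presses on something with over 40 N, if the wrist force passes 120 N, or if a joint passes its speed limit or range.

ROBOT

A 7-joint arm with a two-finger parallel gripper is mounted at the origin on the work surface. World frame = base frame: x ahead of the robot, y to its left, z up, the work surface at z = 0. Lengths are in m, angles in rad, forces in N, time in s.
With the tool pointing down it reaches from about 0.425 to 0.95 m from the base axis. Payload 16.7 kg.
Tool frame: the origin (TCP) lies midway between the tips of the shut fingers; the grasp point (between the pads) lies 19 mm behind it; z points along the fingers, y is the line along which they close (so a half turn about z gives the same grasp; the last joint's range is limited). The gripper opens to 94 mm and grips with 3 to 60 N. Pads are 16 mm wide; open, the fingers measure 119 mm over their backs; the gripper's body (75 mm by 177 mm) begins 78 mm behind the grasp point.
Start: joints at [0.966, 0.426, 0.074, 1.606, -0.034, 1.111, -0.067], TCP at [0.297, -0.606, 0.205] pointing down, gripper open.
Joint ranges: [-2.85, 2.85], [-0.5, 2.14], [-1.23, 1.37], [0.21, 2.46], [-1.02, 4.16], [0.16, 2.05], [-2.73, 2.73]. Speed limits (rad/s): [1.89, 1.89, 2.39, 2.39, 3.01, 3.01, 3.01].

INTERFACE

Orientations are given as a rotation vector (axis times angle).
In Python, from station import ctrl gives the robot as it stands. Calls block until the motion is done:
- ctrl.goto(position, orientation): joint-space move of the TCP to a pose.
- ctrl.servo_line(position, rot=None, max_speed=0.15): straight line of the TCP; rot=None keeps the orientation; max_speed is the mean speed in m/s.
- ctrl.set_joints(angles): joint-space move.
- ctrl.move_gripper(opening, effort=None): finger opening in m; effort is the grip in N (None keeps the last); returns when the fingers have stopped.
- ctrl.wait(seconds).
- ctrl.ik(position, orientation): joint angles nearest the present ones, or None.
- ctrl.grab_frame(name): name is "side" or "top"; returns a dict with "pixels" (400x640x3 uint8, red, green, blue), "fovy" (degrees; the focal length in pixels is half the picture's height over the tangent of half this angle, whatever the lens; pixels are square), "cx", "cy" (the principal point, pixels), "k1" (the pictures are not rectified: a ray, as slopes to the right and down, at radius r is drawn at 1 + k1 r^2 times it, then the intrinsics apply), "R" (3x3) and "t" (3): a world point X has camera coordinates R X + t. Camera axes: x right, y down, z forward; pixel columns grow to the right and rows downward; lengths in m; the calibration is good to about 2 mm. A picture is of the moment at which its call begins. There is no depth.
A pose or a line that the arm cannot do raises ctrl.IKError and nothing moves.
- ctrl.sign_off(): hands the job in; it is judged then, once.
Readings, each from a call of its own:
- ctrl.get_time(): time.
- ctrl.get_qpos(): joint angles.
- ctrl.get_qd(): joint speeds.
- ctrl.get_joint_torque(): joint torques, N m.
- ctrl.get_position(): TCP position.
- ctrl.get_tool_rot(): TCP orientation.
- ctrl.get_force(): force on the tool from outside, world axes, zero at the start.
- ctrl.get_ft_torque(): the same for the moment, N m.
- ctrl.get_finger_gap(): finger opening in m.
- ctrl.get_grip_force(): force on a finger pad.
Only numpy, scipy, OpenCV 4.12 (cv2) and the standard library are available. Lean on these libraries where they do the work, as an engineer would, in place of code of your own. Each camera call takes 0.05 s, during which the arm holds its last target. There are 200 camera calls.

## Working session

There is one attempt and no reset: what is moved stays moved. The work goes in short steps, each a Python script; the robot and the scene stay as the last script left them, time stands still between calls to the robot, and variables do not carry over. Pictures are saved under pics/ and viewed, at most 10 in all, crops included, and the job is handed in when it is done.

```bash
mkdir -p pics
python3 - <<'E'
from station import ctrl
import cv2,pickle
for n in("side","top"):
    f=ctrl.grab_frame(n); cv2.imwrite(f"pics/{n}0.png",f["pixels"][:,:,::-1]); pickle.dump(f,open(n+"0.pkl","wb"))
    print(n,f["fovy"],f["cx"],f["cy"],f["k1"],f["R"],f["t"])
print(ctrl.get_time(),ctrl.get_tool_rot())
E
```

```text
side 56.048205140416904 317.02858765926715 198.3801694613348 0.030695433514304427 [[-9.60092838e-01 -2.79680799e-01 -6.26908633e-04]
 [-1.85936420e-01  6.39956814e-01 -7.45575565e-01]
 [ 2.08924364e-01 -7.15705195e-01 -6.66420801e-01]] [0.53062435 0.17027615 0.97098209]
top 53.27537661467452 318.92877888602527 189.1857523332013 -0.03319819172999562 [[-0.01729758 -0.99973507  0.01518471]
 [-0.99718181  0.01614059 -0.07326609]
 [ 0.07300159 -0.01640924 -0.99719682]] [0.0140191  0.55354421 1.17941815]
0.1 [-3.05934334e+00 -7.09411240e-01  5.06485509e-04]
```

View pics/top0.png

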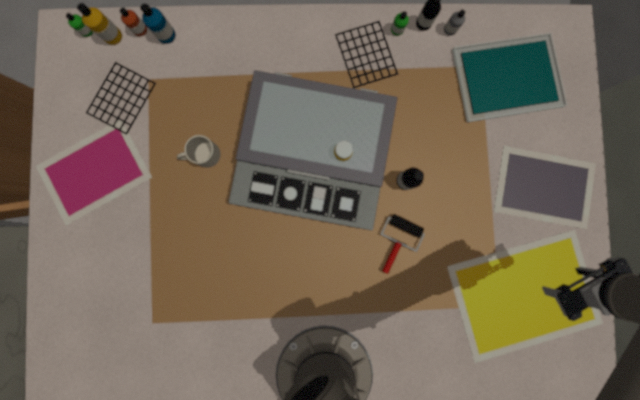

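View pics/side0.png

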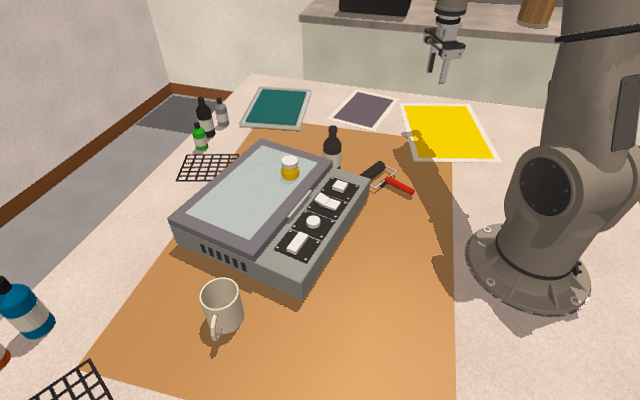

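The top view shows, left to right: bar (262,187), round (290,193), rocker (319,198) and square (346,204). The side view shows the same order. Next I locate the white blobs in both views.

```bash
cat > h.py <<'E'
import numpy as np,cv2
def cam(f):
    F=200/np.tan(np.radians(f["fovy"])/2)
    return np.array([[F,0,f["cx"]],[0,F,f["cy"]],[0,0,1]]),np.array([f["k1"],0,0,0,0.])
def cast(f,uv,z):
    K,d=cam(f); n=cv2.undistortPoints(np.float64(uv).reshape(-1,1,2),K,d)[:,0]
    R,t=np.array(f["R"]),np.array(f["t"]); C=-R.T@t
    D=np.c_[n,np.ones(len(n))]@R
    return C+D*((z-C[2])/D[:,2])[:,None]
def blobs(f,box,thr,show=None):
    x0,y0,x1,y1=box; p=f["pixels"][y0:y1,x0:x1].astype(float)
    g=p.min(2); m=(g>thr).astype(np.uint8)
    n,l,s,c=cv2.connectedComponentsWithStats(m,connectivity=4)
    out=[]
    for i in range(1,n):
        if s[i,4]>=25:
            r=cv2.minAreaRect(np.argwhere(l==i)[:,::-1].astype(np.float32)); out.append([*(c[i]+[x0,y0]),s[i,4],*r[1],r[2]])
    return np.array(sorted(out))
E
python3 - <<'E'
from h import *; import pickle
np.set_printoptions(precision=4,suppress=True)
for n,box,thrs in(("top",(240,168,368,225),(120,140,160)),("side",(275,172,365,262),(150,170,190))):
    f=pickle.load(open(n+"0.pkl","rb"))
    for th in thrs:
        b=blobs(f,box,th); print(n,th); 
        if len(b): print(np.c_[b,cast(f,b[:,:2],.100)[:,:2]])
f=[pickle.load(open(n+"0.pkl","rb"))["pixels"] for n in("top","side")]
a=cv2.resize(f[0][165:230,225:385],None,fx=4,fy=4,interpolation=cv2.INTER_CUBIC);b=cv2.resize(f[1][165:265,265:370],None,fx=3,fy=3,interpolation=cv2.INTER_CUBIC)
o=np.zeros((560,640,3),np.uint8);o[:260]=a;o[260:560,:315]=b
cv2.imwrite("pics/crop.png",o[:,:,::-1])
E
```

```text
top 120
[[262.0476 187.8869 168.      20.7883   8.0408  11.3099   0.5541   0.1655]
 [289.9706 193.049  102.      10.      10.      90.       0.5383   0.0874]
 [317.8636 198.5545 220.      10.1965  21.9135  10.3048   0.5216   0.0095]
 [345.873  203.5873 126.      11.1786  11.1786  11.3099   0.5062  -0.0688]
 [362.0741 168.6296  27.       2.      13.      90.       0.6041  -0.1168]]
top 140
[[262.2328 187.9483 116.      18.5771   6.4116   9.4623   0.5539   0.165 ]
 [290.125  193.1111  72.       9.1924   8.4853  45.       0.5381   0.087 ]
 [316.9667 203.6778  90.       9.2175  10.3942  11.3099   0.5073   0.0123]
 [345.9043 203.7021  94.       9.6097   9.6097  11.3099   0.5058  -0.0689]]
top 160
side 150
[[279.4571 235.8571  35.       4.529    7.4963  38.6598   0.5989   0.1663]
 [285.0632 187.0353 538.      38.      33.      90.       0.6485  -0.0106]
 [285.7234 228.1277  47.       4.2426  10.6066  45.       0.5931   0.1377]
 [294.8621 218.5172  29.       1.9701  14.3534  39.2894   0.5823   0.0995]
 [296.9573 241.327  211.       9.8     22.6     36.8699   0.5526   0.1712]
 [298.6765 203.
[... 355 characters left out ...]
64 ]]
side 170
[[284.8391 187.0795 516.      37.      33.      90.       0.649   -0.0102]
 [296.8439 241.3122 205.       9.6     22.6     36.8699   0.5529   0.1712]
 [313.0388 220.0874 103.       9.      12.      90.       0.5363   0.092 ]
 [326.8744 200.7035 199.      24.3237   9.1546  25.2011   0.5218   0.0117]
 [339.8202 184.4382  89.      12.9119   7.5548  15.9454   0.5046  -0.0642]]
side 190
[[296.9468 241.0691 188.       9.0317  22.5256  36.2538   0.5529   0.1704]
 [312.8866 219.9897  97.       8.      12.      90.       0.5368   0.0918]
 [326.9796 200.7449 196.      24.3237   9.1014  25.2011   0.5215   0.0118]
 [339.7375 184.4375  80.      11.7004   7.2732  18.4349   0.5048  -0.0641]]
```

View pics/crop.png

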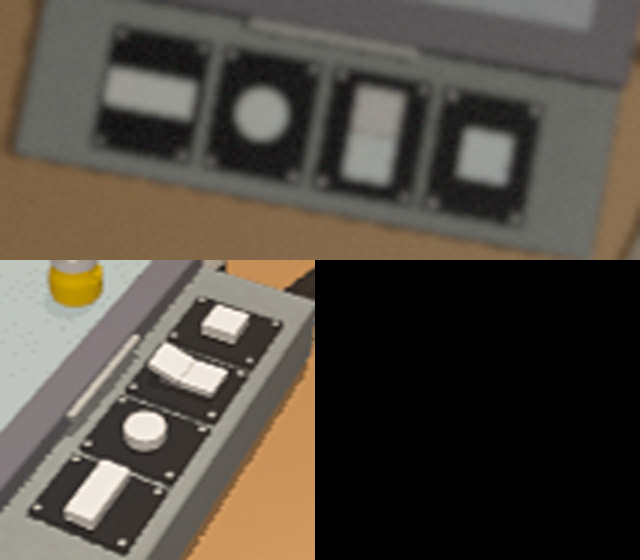

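The crop confirms the order bar, round, rocker, square, with the rocker's far half raised. I'll fit the unit frame and press the rocker with force checks.

```bash
cat >> h.py <<'E'
from scipy.spatial.transform import Rotation as Ro
T=np.array([[.5541,.1655],[.5383,.0874],[.5216,.0095],[.5062,-.0688]])
S=np.array([[.5529,.1695],[.5366,.0905],[.5218,.0110],[.5046,-.0655]])
P=(2*T+S)/3
uy=np.polyfit([.12,.04,-.04,-.12],P,1)[0]; uy/=np.linalg.norm(uy); ux=np.array([uy[1],-uy[0]]); O=P.mean(0)
def tgt(x,y): return O+ux*x+uy*y
def rot(s=1):
    y=np.r_[s*uy,0]; z=np.array([0,0,-1.]); return Ro.from_matrix(np.c_[np.cross(y,z),y,z]).as_rotvec()
def press(ctrl,xy,zs,fmax=25):
    ctrl.servo_line([*xy,zs[0]+.012]); f0=np.array(ctrl.get_force())
    for z in zs:
        ctrl.servo_line([*xy,z],max_speed=.03); f=np.array(ctrl.get_force())-f0
        print(round(z,4),np.round(ctrl.get_position(),4),np.round(f,1))
        if abs(f[2])>fmax: break
    ctrl.servo_line([*xy,.15])
E
python3 - <<'E'
from h import *
from station import ctrl
print(O,ux,uy)
ctrl.move_gripper(0)
p=ctrl.get_position(); ctrl.servo_line([p[0],p[1],.26],max_speed=.25)
xy=tgt(.021,-.04); q0=np.array(ctrl.get_qpos())
best=min((s for s in(1,-1) if ctrl.ik([*xy,.25],rot(s)) is not None),key=lambda s:np.abs(np.array(ctrl.ik([*xy,.25],rot(s)))-q0).max())
print(best,ctrl.ik([*xy,.25],rot(best)))
ctrl.goto([*xy,.25],rot(best)); print(ctrl.get_time(),ctrl.get_position(),ctrl.get_finger_gap())
press(ctrl,xy,[.110,.106,.104,.102,.100,.099,.098,.097])
f=ctrl.grab_frame("side"); cv2.imwrite("pics/side1.png",cv2.resize(f["pixels"][140:290,220:420],None,fx=3,fy=3)[:,:,::-1])
print(ctrl.get_time())
E
```

```text
[0.52969167 0.04939167] [ 0.97966441 -0.20064309] [0.20064309 0.97966441]
1 [ 0.41297412  0.22342005 -0.62677422  1.82027432  0.14330253  1.14322987
  1.10712997]
4.2333 [0.54235935 0.00505869 0.24988998] 0.00041158224610906023
0.11 [0.5422 0.006  0.1099] [-0.5  1.1  0. ]
0.106 [0.5423 0.006  0.106 ] [-0.1 -0.5  2.3]
0.104 [0.5422 0.006  0.104 ] [-0.3  0.2  2.7]
0.102 [0.5422 0.006  0.1019] [-0.2 -0.2  0.9]
0.1 [0.542  0.006  0.0998] [-0.3  0.5  0.6]
0.099 [0.5421 0.006  0.0992] [-3.5 -0.9  9. ]
0.098 [0.5422 0.006  0.099 ] [-9.  -0.8 24.1]
0.097 [0.5423 0.006  0.0988] [-14.2  -0.7  39.4]
8.1167
```

View pics/side1.png

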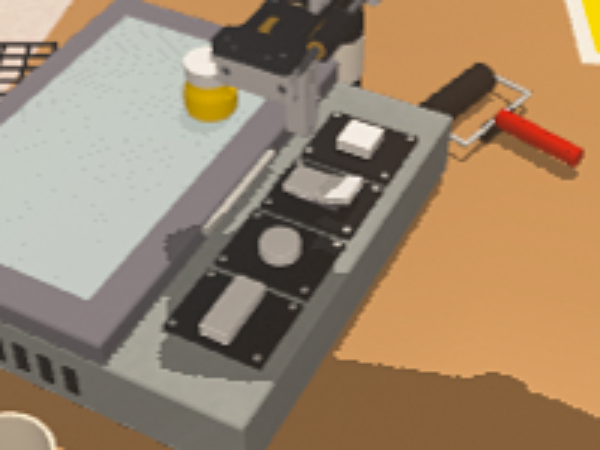

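The rocker is over: its near half is now raised, and the force rose to a hard stop at 99 mm. Now the square key, then the bar.

Run:
```python
from h import *
from station import ctrl
for y in(-.12,.12):
    xy=tgt(0,y); ctrl.servo_line([*xy,.15]); press(ctrl,xy,[.102,.099,.097,.095,.0935,.0925,.0915])
    ctrl.wait(.1); print(ctrl.get_time())
p=ctrl.get_position(); ctrl.servo_line([p[0],p[1],.28])
ctrl.goto([.45,-.3,.3],rot(1))
fs=[ctrl.grab_frame(n)["pixels"] for n in("side","top")]
o=np.zeros((560,600,3),np.uint8);o[:300]=cv2.resize(fs[0][150:270,220:420],(600,300))[:,:600];o[300:]=cv2.resize(fs[1][130:230,170:410],(600,260))
cv2.imwrite("pics/end.png",o[:,:,::-1]); print(ctrl.get_time(),ctrl.get_force())
```

```text
0.102 [ 0.5056 -0.0682  0.102 ] [ 0.6 -0.3 -0.7]
0.099 [ 0.5056 -0.0682  0.0989] [-1.3  0.8 -0.9]
0.097 [ 0.5055 -0.0682  0.0969] [ 0.   0.5 -0.2]
0.095 [ 0.5055 -0.0682  0.0948] [-0.6  0.4  0.3]
0.0935 [ 0.5056 -0.0682  0.0934] [-0.5  0.1 -0.4]
0.0925 [ 0.5057 -0.0682  0.093 ] [-3.9  1.3 13.1]
0.0915 [ 0.5058 -0.0682  0.0927] [-10.6   0.6  28.7]
11.9
0.102 [0.5537 0.167  0.102 ] [ 0.4 -0.6 -0.6]
0.099 [0.5537 0.167  0.0989] [ 0.6  0.  -0.3]
0.097 [0.5537 0.1669 0.0969] [ 1.4 -0.3 -1. ]
0.095 [0.5537 0.1669 0.0949] [-0.2 -0.4 -0.7]
0.0935 [0.5537 0.1669 0.0934] [ 1.5 -0.8 -0.2]
0.0925 [0.5538 0.1669 0.0931] [-2.7 -2.7 11.8]
0.0915 [0.5539 0.167  0.0928] [-8.5 -3.9 25.2]
16.7333
19.5917 [-0.95557621 -0.38952949  0.41625418]
```

View pics/end.png

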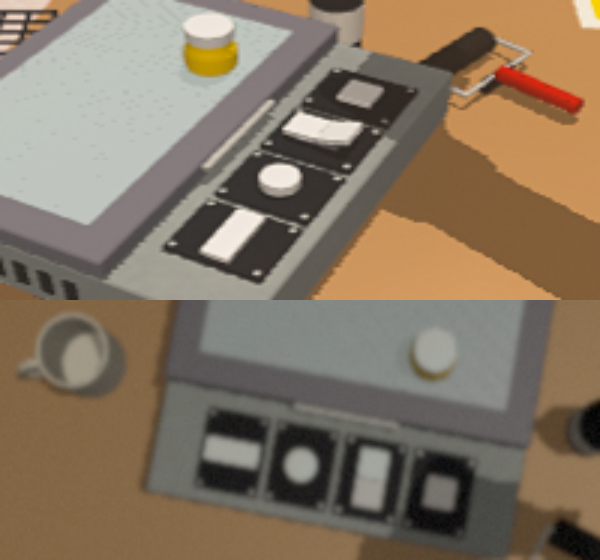

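The square and bar keys are flush at their hard stops (93 mm). The rocker is still over, the round key is still out, and the loose objects look undisturbed. Handing in.

```bash
python3 -c "
from station import ctrl
print(ctrl.sign_off())"
```

```text
the job is handed in; nothing more can be done
None
```

I handed the job in at about 20 s: the rocker was rocked over, then the square key and the bar key were pressed to their hard stops. In the last pictures the round key was still out and the mug, bottle, jar and ink roller looked undisturbed; the hand-in returned no verdict.

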